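Weigh the left-over overlock thread, then load the cone stand

ROBOT

A 7-joint arm with a two-finger parallel gripper is mounted at the origin on a cart in front of the work surface, level with it; the furniture and walls round the work are solid. World frame = base frame: x ahead of the robot, y to its left, z up, the work surface at z = 0. Lengths are in m, angles in rad, forces in N, time in s.
With the tool pointing down it reaches from about 0.4 to 0.85 m from the base axis. Payload 10.4 kg.
Tool frame: the origin (TCP) lies where the fingers leave the gripper's body, on its centre line; the fingertips stand 73 mm ahead of it and the grasp point (between the pads) lies 54 mm ahead of it; z points along the fingers, y is the line along which they close (so a half turn about z gives the same grasp; the last joint's range is limited). The gripper opens to 85 mm and grips with 20 to 120 N. Pads are 22 mm wide; open, the fingers measure 114 mm over their backs; the gripper's body (76 mm by 85 mm) begins 54 mm behind the grasp point. The pads swing forward as they close: fully open they stand 13 mm farther back than shut.
Start: joints at [-1.222, 0.332, -0.065, 1.46, 0.022, 1.35, -0.088], TCP at [0.227, 0.582, 0.304] pointing down, gripper open.
Joint ranges: [-2.6, 2.6], [-0.5, 2.12], [-1.47, 1.34], [0.16, 2.42], [-1.27, 4.41], [0.06, 2.06], [-2.6, 2.6]. Speed limits (rad/s): [2.22, 2.22, 2.79, 2.79, 3.14, 3.14, 3.14].

INTERFACE

Orientations are given as a unit quaternion [x, y, z, w].
In Python, from workcell import manip, camera gives the robot as it stands. The module is installed in compiled form; this text tells all that it offers.
- The arm moves only by the shell command python3 -m creep 'ROWS' [OPENING] [FORCE]. ROWS is JSON, a list of rows, each a list of 2 entries, a list of its own where there are three numbers: the shift along the tool's x, y, z in mm, then the turn about the tool's z in rad. In form: [[[tx, ty, tz], twist], ...]. A call has 1 to 5 rows; each row is the pose to reach, as a shift and turn from the pose commanded when the call began, along the tool's axes at that moment; what a row does not reach only later rows make up. A row lasts 1/12 s, in which the tool goes at most 41.7 mm and 7.16 degrees, less where a joint would pass 70% of its speed; a pose out of reach is approached as far as the arm can. A call with a gripper value outside its range is refused whole. OPENING is the opening, from 0 (shut) to 1 (fully open), set as the call begins (- or left out, the last holds). The fingers move at their own pace and stop on an object; FORCE is the grip in N (left out, the last holds). Time passes only in rows, so rows that repeat a pose let the fingers close. It gives the time, the measured TCP pose, the force, the opening and the grip force at its end, in the units of the state.
- manip.get_obs(): the state, without advancing time (a new reading comes with each control period).
- camera(name): name is "scene" or "top" or "wrist"; returns a dict with "pixels" (480x640x3 uint8, red, green, blue), "z_map" (480x640 float32, m along the optical axis (not along the pixel's ray), 0 where there is no reading), "fx", "fy", "cx", "cy" (pixels), "extrinsics" (4x4, takes a point from world to camera coordinates). Camera axes: x right, y down, z forward; pixel columns grow to the right and rows downward; lengths in m; the calibration is good to about 2 mm. The wrist camera is an equidistant fisheye: a pixel r from the principal point sees the ray r / f radians off the axis. A picture is of the moment at which its call begins.
- manip.hand_in(): hands the job in; it is judged then, once.
The state is a dict: "clock": time; "joint_pos": joint angles; "joint_velocities": joint speeds; "tau": joint torques, N m; "position": TCP position; "ee_rot": TCP orientation; "ft_force": force on the tool from outside, world axes, zero at the start; "torque": the same for the moment, N m; "grip_width": opening from 0.0 (shut) to 1.0 (fully open); "grasp_force": force on a finger pad.
Only numpy, scipy, OpenCV 4.12 (cv2) and the standard library are available. Lean on these libraries where they do the work, as an engineer would, in place of code of your own. Each camera call takes 0.05 s, during which the arm holds its last target. There are 200 camera calls.

TASK

Find out how much thread is left before the overlocker is threaded: set the empty wooden tray level on the pan of the scale, let go of it and press the tare key fully down so that the tray does not count, then stand every part-used thread spool upright in the tray and keep your hands off all of it for a good two seconds while it is weighed. After that, load the cone stand: slip each spool down over a spindle of its own until it sits on its pad, leaving the empty tray on the scale. Do not press tare while there is thread in the tray, and leave the other things on the ironing top where they are.

Things in the scene. Friction and masses are not known exactly. Their poses are not given: they have to be found in the camera images.
- tray: Shallow open tray of wood with a cork floor, 84 x 220 mm outside and 30 mm high, loose, 0.16 kg. Origin under the middle of its underside; z up, y along its length, x across. Walls and floor 4 mm thick (floor top at z = 4 mm, inside 76 x 212 mm); the top edge is straight and bare all round, so that a wall can be pinched from above, one finger inside and one outside. It has no front or back. At the start it lies empty on the ironing top.
- scale: White bench scale, fixed, 190 mm (x) by 180 mm (y). Origin under the middle of its underside. Its -x edge carries a dark glass panel with the display and the tare key; the steel pan lies behind the panel. The case is 22 mm high.
- scale_pan: Steel weighing pan, 134 mm (x) by 172 mm (y), centre 22 mm to +x of the scale's origin, its top 38 mm above the ironing top. It sinks about 0.25 mm per newton, at most 4 mm. Origin at the middle of its underside.
- pan_top (a point): Middle of the pan's top face, where the tray goes, its length along the scale's y (either way round); so placed it stays clear of the tare key.
- tare (a joint): Travel of the tare key, m: 0 up, 0.004 fully down; needs about 1.4 N to start and 5 N to bottom, springs back when released. Counts as pressed beyond 0.003.
- tare_top (a point): Middle of the top face of the tare key, a round light-grey key of 26 mm diameter in a metal collar, on the -y end of the glass panel. It is pressed straight down; when up its top is 29 mm above the ironing top, 9 mm below the pan's top; the key's middle lies 27 mm in front (-x) of the pan's edge.
- spool_full: The fullest overlock thread spool: cream thread on a straight white plastic core, 62 mm tall, thread 52 mm in diameter from 5 to 55 mm above its foot, foot flange 54 mm across and 5 mm thick, bare core 30 mm across above the thread. An open bore of 22 mm runs right through. Stands upright; origin at the middle of its foot, z up the bore. 0.13 kg.
- spool_half: The same spool with less thread: thread 48 mm in diameter, flange 54 mm, 62 mm tall, bore 22 mm, 0.11 kg. Origin as for the fullest.
- spool_low: The same spool with least thread: thread 44 mm in diameter, flange 54 mm, 62 mm tall, bore 22 mm, 0.09 kg. Origin as for the fullest. Two or three of the three spools are there.
- stand: Cone stand, fixed: brown wooden board 84 mm (x) by 216 mm (y), 20 mm high, with three upright steel spindles 70 mm apart in a row along its y. Origin under the middle of its underside.
- seat_1 (a point): Foot of spindle 1 on its grey round pad (22 mm above the ironing top), at the stand's -y end. The spindle is 8.4 mm thick and rises 72 mm from here, round-tipped; its lowest 22 mm are a white centring cone, 19.6 mm thick at the pad. A spool that is home stands on the pad with its origin here.
- seat_2 (a point): Foot of spindle 2 on its grey round pad (22 mm above the ironing top), in the middle. The spindle is 8.4 mm thick and rises 72 mm from here, round-tipped; its lowest 22 mm are a white centring cone, 19.6 mm thick at the pad. A spool that is home stands on the pad with its origin here.
- seat_3 (a point): Foot of spindle 3 on its grey round pad (22 mm above the ironing top), at the stand's +y end. The spindle is 8.4 mm thick and rises 72 mm from here, round-tipped; its lowest 22 mm are a white centring cone, 19.6 mm thick at the pad. A spool that is home stands on the pad with its origin here.
- clapper: Bystander: beech tailor's clapper, 236 x 56 x 43 mm, at the far left.
- notions_tin: Bystander: shut dark-green tin, 153 x 73 x 43 mm, at the back.
- mister: Bystander: amber spray bottle, 154 mm tall, at the back left corner.
- rotary_cutter: Bystander: yellow rotary cutter, 170 mm long, lying at the front right.
Not all that is in view belongs to the job. Leave any green look-alike of the spool_low alone.

How it is judged:
By the outcome, as a careful person would: the job done as asked, in the order asked, and still so for the second after the job is handed in, with the robot touching nothing.
Of spool_full, spool_half, spool_low only 2 to 3 are there at a start; the rules pass over those that are not, and their reading is None.
At some moment in a run one of spool_full, spool_half, spool_low may be knocked a few centimetres aside while the robot is not near it.
It also fails if it takes over 210 s, if anything falls off the work surface, if the arm or the gripper's body presses on something with over 40 N, if the wrist force passes 120 N, or if a joint passes its speed limit or range.

## Working session

There is one attempt and no reset: what is moved stays moved. The work goes in short steps, Python scripts to look and compute and a shell command to move; the robot and the scene stay as the last step left them, time stands still between calls to the robot, and variables do not carry over. Pictures are saved under pics/ and viewed, at most 14 in all, crops included, and the job is handed in when it is done.

```bash
mkdir -p pics; cat > h.py <<'E'
import numpy as np,cv2
from workcell import manip,camera
def snap(name,fn):
    c=camera(name); cv2.imwrite(f'pics/{fn}.png',c['pixels'][:,:,::-1]); np.savez(f'pics/{fn}.npz',**c); return c
def world(c,u,v,z=None):
    T=np.linalg.inv(np.array(c['extrinsics']))
    d=np.array([(u-c['cx'])/c['fx'],(v-c['cy'])/c['fy'],1.0])
    if z is None: s=c['z_map'][int(round(v)),int(round(u))]
    else: s=(z-T[2,3])/(T[:3,:3]@d)[2]
    return T[:3,:3]@(d*s)+T[:3,3]
E
python3 - <<'E'
from h import *
s=manip.get_obs(); print(s['position'],s['ee_rot'],s['clock'])
for n in ['top','scene']:
    c=snap(n,n+'0'); T=np.linalg.inv(np.array(c['extrinsics'])); print(n,T.round(3),c['fx'])
E
```

```text
[0.22695743 0.58204441 0.3031224 ] [ 1.84812812e-01  9.82773486e-01 -7.01892145e-04 -8.98883217e-05] 0.0
top [[-3.000e-03 -9.820e-01  1.900e-01  3.150e-01]
 [-1.000e+00  3.000e-03  1.000e-03  8.200e-02]
 [-1.000e-03 -1.900e-01 -9.820e-01  1.212e+00]
 [ 0.000e+00  0.000e+00  0.000e+00  1.000e+00]] 465.43657394502026
scene [[ 0.092 -0.477  0.874 -0.844]
 [-0.996 -0.062  0.072 -0.046]
 [ 0.02  -0.877 -0.481  0.802]
 [ 0.     0.     0.     1.   ]] 503.3238112177166
```

View pics/top0.png

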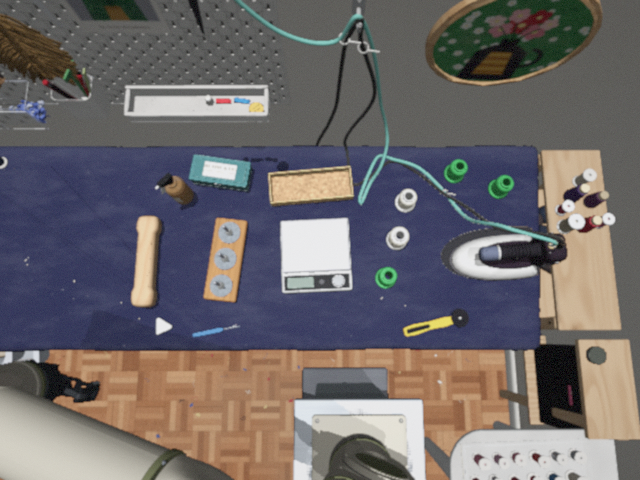

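View pics/scene0.png

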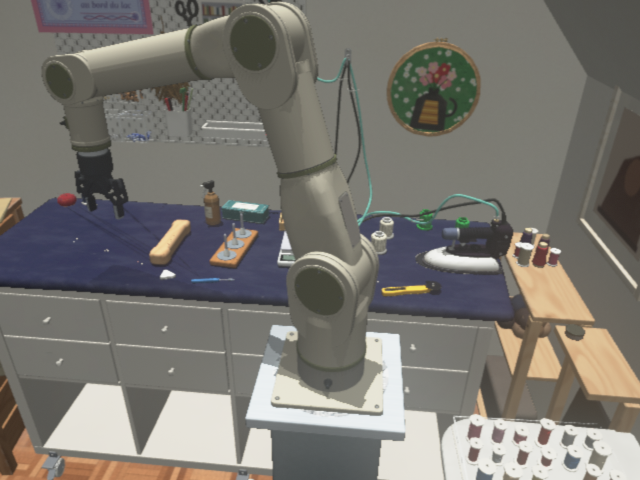

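The top view shows tray (310,186), scale (316,255) with tare key at (338,281), stand (226,260), two cream spools (406,200) and (398,237), plus three green look-alikes. The scene view agrees. Next: an enlarged crop and some measuring.

```bash
python3 - <<'E'
from h import *
c=dict(np.load('pics/top0.npz')); im=cv2.imread('pics/top0.png')
cr=im[155:310,195:425]; cv2.imwrite('pics/crop0.png',cv2.resize(cr,None,fx=3.4,fy=3.4,interpolation=cv2.INTER_CUBIC))
T=np.linalg.inv(c['extrinsics'])
v,u=np.mgrid[0:480,0:640]; z=c['z_map']
P=np.stack([(u-c['cx'])/c['fx']*z,(v-c['cy'])/c['fy']*z,z],-1)@T[:3,:3].T+T[:3,3]
np.save('pics/P.npy',P)
def rect(m,name):
    q=P[m][:,:2].astype(np.float32); r=cv2.minAreaRect(q*1000); print(name,len(q),np.round(r[0],1),np.round(r[1],1),round(r[2],1), np.median(P[m][:,2]).round(4))
def box(u0,u1,v0,v1): return (u>=u0)&(u<u1)&(v>=v0)&(v<v1)
Z=P[...,2]
rect(box(260,362,160,212)&(Z>.02)&(Z<.04),'trayrim')
rect(box(275,358,212,300)&(Z>.03)&(Z<.045),'pan')
rect(box(275,358,212,300)&(Z>.012)&(Z<.045),'scale')
rect(box(200,252,212,306)&(Z>.012)&(Z<.026),'stand')
for n,b in [('A',(390,422,183,216)),('B',(382,414,220,255)),('g',(372,402,262,292))]:
    rect(box(*b)&(Z>.05)&(Z<.07),n+'top'); rect(box(*b)&(Z>.01),n+'all')
    print(Z[box(*b)].max())
E
```

```text
trayrim 485 [699.9 118.9] [ 85.8 219.9] 5.0 0.0277
pan 3433 [516.8 105.7] [171.1 172.3] 2.3 0.0373
scale 4949 [512.8 105.5] [190.2 180.4] 2.4 0.0358
stand 2461 [502.5 339.8] [ 85.3 216.4] 83.3 0.0201
Atop 165 [ 657.5 -134. ] [41.6 41.8] 89.4 0.0553
Aall 293 [490.6 -41. ] [ 43.3 427.2] 60.8 0.0518
1.212344178647601
Btop 209 [ 554.7 -107.4] [45.  45.6] 44.5 0.055
Ball 323 [450.9 -12.2] [ 46.8 328. ] 47.2 0.0529
1.212344178647601
gtop 179 [453.8 -76.4] [40.5 40.6] 86.5 0.0551
gall 253 [387.4  -9.4] [ 42.1 232.3] 44.7 0.0533
1.212344178647601
```

View pics/crop0.png

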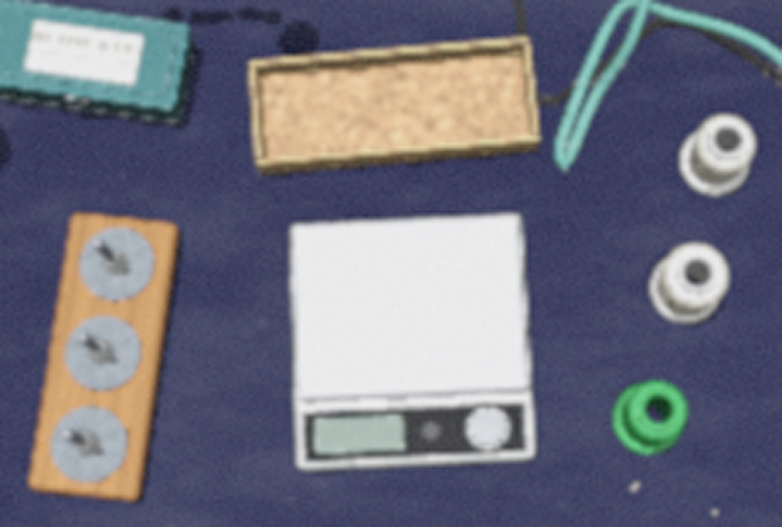

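The crop shows the key centred at crop (489,428), spool bores at (729,139) and (698,272), and pads at (115,262), (101,352), (88,443). Only two part-used spools are there.

```bash
cat >> h.py <<'E'
def go(x,y,z,ang):
    "print shift (mm, present tool axes) and twist from here to TCP x,y,z with tool y at ang deg"
    from scipy.spatial.transform import Rotation as R
    s=manip.get_obs(); M=R.from_quat(s['ee_rot']).as_matrix()
    a=np.degrees(np.arctan2(M[1,1],M[0,1])); tw=-((ang-a+180)%360-180)
    print('at',np.round(s['position'],4),'yang',a.round(2),'shift',np.round(1000*M.T@(np.array([x,y,z])-s['position']),1),'twist',np.radians(tw).round(3),'f',np.round(s['ft_force'],1),'g',round(s['grip_width'],3),round(s['grasp_force'],1),'t',round(s['clock'],1))
E
python3 - <<'E'
from h import *
c=dict(np.load('pics/top0.npz'))
f=lambda a,b,z:world(c,195+a/3.4,155+b/3.4,z).round(4)
print('key',f(489,428,.029),'A',f(729,139,.062),'B',f(698,272,.062))
for p in [(115,262),(101,352),(88,443)]: print('pad',f(*p,.022))
go(.66,.1155,.15,5)
E
python3 -m creep '[[[0,0,0],0.12],[[0,0,0],0.24],[[0,0,0],0.36],[[0,0,0],0.48],[[0,0,0],0.6]]' 0.35 40
python3 -m creep '[[[0,0,0],0.12],[[0,0,0],0.24],[[0,0,0],0.36],[[0,0,0],0.48],[[0,0,0],0.51]]'
python3 -c "
from h import *
go(.66,.1155,.2,5)"
```

```text
key [0.4418 0.046  0.029 ] A [ 0.6563 -0.1359  0.062 ] B [ 0.5538 -0.1091  0.062 ]
pad [0.5713 0.3325 0.022 ]
pad [0.5013 0.3406 0.022 ]
pad [0.4321 0.3478 0.022 ]
at [0.227  0.5821 0.3032] yang 68.7 shift [-572.9 -277.2  153.6] twist 1.112 f [ 0.2 -0.  -0.6] g 0.999 0.0 t 0.1
clock: 0.52
position: [0.227, 0.5821, 0.3034]
ee_rot: [0.47, 0.883, -0.0, 0.0]
ft_force: [0.3, -0.3, 0.4]
grip_width: 0.353
grasp_force: 0.0
clock: 0.93
position: [0.2269, 0.5822, 0.3034]
ee_rot: [0.678, 0.735, -0.0, 0.0]
ft_force: [-0.6, 0.1, -0.5]
grip_width: 0.349
grasp_force: 0.0
at [0.2269 0.5822 0.3034] yang 4.68 shift [-500.4  393.6  103.7] twist -0.006 f [-0.6  0.1 -0.5] g 0.349 0.0 t 0.9
```

```bash

python3 -m creep '[[[-31,24,0],0],[[-62,48,0],0],[[-93,73,0],0],[[-124,97,0],0],[[-155,122,0],0]]' >/dev/null
python3 -m creep '[[[-31,24,0],0],[[-62,48,0],0],[[-93,73,0],0],[[-124,97,0],0],[[-155,122,0],0]]' >/dev/null
python3 -m creep '[[[-31,24,8],0],[[-62,48,16],0],[[-93,73,24],0],[[-124,97,32],0],[[-155,122,40],0]]' >/dev/null
python3 -m creep '[[[-30,24,20],0],[[-35,27,40],0],[[-35,27,60],0],[[-35,27,63],0],[[-35,27,63],0]]' >/dev/null
python3 - <<'E'
from h import *
go(.66,.1155,.083,5)
snap('wrist','w1')
E
```

```text
at [0.662  0.1195 0.1993] yang 5.12 shift [ -3.8  -2.  116.3] twist 0.002 f [-0.7  0.2  0.8] g 0.352 0.0 t 2.6
```

View pics/w1.png

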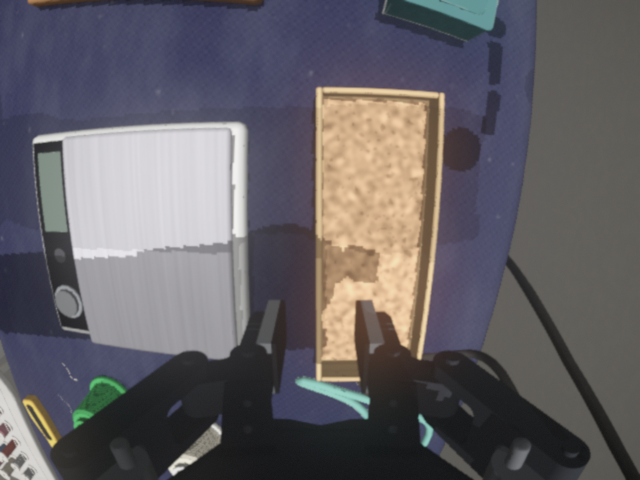

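The wrist view shows the near long wall (column 318) midway between the fingertips (278 and 362), aligned. Descend and pinch.

```bash

python3 -m creep '[[[-4,-2,30],0],[[-4,-2,60],0],[[-4,-2,90],0],[[-4,-2,106],0],[[-4,-2,116],0]]'
python3 -m creep '[[[0,0,0],0],[[0,0,0],0],[[0,0,0],0],[[0,0,0],0],[[0,0,0],0]]' 0 50
python3 -m creep '[[[0,0,0],0],[[0,0,0],0],[[0,0,-5],0],[[0,0,-15],0],[[0,0,-30],0]]'
python3 -m creep '[[[0,0,-25],0],[[0,0,-50],0],[[0,0,-60],0],[[0,0,-60],0],[[0,0,-60],0]]'
python3 - <<'E'
from h import *
go(.66,.1155,.083,5)
snap('wrist','w2'); snap('scene','s2')
E
```

```text
clock: 3.07
position: [0.6608, 0.1161, 0.0842]
ee_rot: [0.674, 0.738, -0.0, -0.0]
ft_force: [-1.0, -0.9, 0.3]
grip_width: 0.347
grasp_force: 0.0
clock: 3.48
position: [0.6622, 0.1154, 0.0868]
ee_rot: [0.675, 0.738, 0.001, 0.001]
ft_force: [-1.6, 0.1, 6.6]
grip_width: 0.031
grasp_force: 53.8
clock: 3.9
position: [0.6606, 0.1149, 0.1149]
ee_rot: [0.675, 0.738, -0.001, -0.001]
ft_force: [0.5, 0.5, -0.9]
grip_width: 0.033
grasp_force: 52.7
clock: 4.32
position: [0.6613, 0.1151, 0.1752]
ee_rot: [0.675, 0.738, 0.0, 0.0]
ft_force: [0.3, -0.7, -1.6]
grip_width: 0.03
grasp_force: 52.7
at [0.6613 0.1151 0.1752] yang 5.1 shift [ 0.4 -1.4 92.2] twist 0.002 f [ 0.3 -0.7 -1.6] g 0.03 52.7 t 4.3
```

View pics/w2.png

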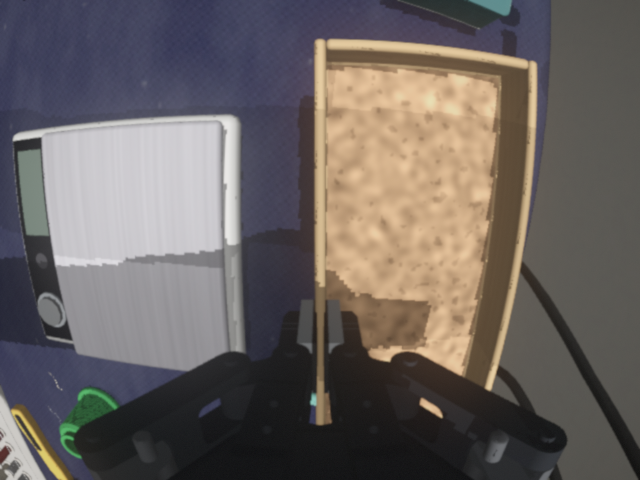

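The tray is held by its near wall and hangs about level. Bring it over the pan.

```bash

python3 -m creep '[[[0,0,0],0.025],[[0,0,0],0.047],[[0,0,0],0.047]]' >/dev/null
python3 -c "
from h import *
go(.4948,.1047,.135,2.4)"
python3 -m creep '[[[0,-30,0],0],[[0,-60,0],0],[[0,-90,0],0],[[-1,-120,0],0],[[-2,-145,0],0]]' >/dev/null
python3 -m creep '[[[0,-12,0],0],[[0,-20,0],0],[[0,-20,0],0],[[0,-20,0],0],[[0,-20,0],0]]' >/dev/null
python3 - <<'E'
from h import *
go(.4948,.1047,.124,2.4)
c=snap('top','t3'); cv2.imwrite('pics/t3c.png',cv2.resize(c['pixels'][150:310,200:520,::-1],None,fx=2.4,fy=2.4))
E
```

```text
at [0.661 0.115 0.174] yang 2.27 shift [  -3.7 -166.4   39.2] twist -0.002 f [-0.9 -0.3 -2.1] g 0.027 52.7 t 4.7
at [0.4975 0.1062 0.175 ] yang 2.39 shift [-1.4 -2.8 51. ] twist -0.0 f [-0.2  0.2 -1.5] g 0.029 52.7 t 5.5
```

View pics/t3c.png

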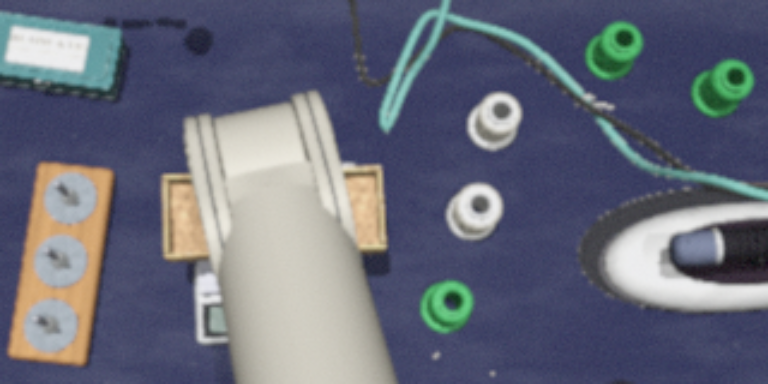

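The tray hangs square over the pan; spools are unmoved. Lower it.

```bash

python3 -m creep '[[[-1,-3,15],0],[[-1,-3,30],0],[[-1,-3,40],0],[[-1,-3,45],0],[[-1,-3,48],0]]' 
python3 -m creep '[[[0,0,1],0],[[0,0,2],0],[[0,0,3],0],[[0,0,3],0],[[0,0,3],0]]' 
python3 -c "
from h import *
go(.4948,.1047,.124,2.4)"
```

```text
clock: 5.97
position: [0.4937, 0.1048, 0.1261]
ee_rot: [0.692, 0.722, -0.001, -0.0]
ft_force: [-0.2, 1.1, -1.7]
grip_width: 0.029
grasp_force: 52.7
clock: 6.38
position: [0.494, 0.1051, 0.1245]
ee_rot: [0.692, 0.722, 0.001, 0.0]
ft_force: [0.3, -0.6, -0.5]
grip_width: 0.027
grasp_force: 53.0
at [0.494  0.1051 0.1245] yang 2.4 shift [-0.4  0.8  0.5] twist -0.0 f [ 0.3 -0.6 -0.5] g 0.027 53.0 t 6.4
```

```bash

python3 -m creep '[[[0,0,1],0],[[0,0,2],0],[[0,0,2],0],[[0,0,2],0],[[0,0,2],0]]' 
python3 -m creep '[[[0,0,0],0],[[0,0,0],0],[[0,0,0],0],[[0,0,0],0],[[0,0,0],0]]' 0.3
python3 -m creep '[[[0,0,-10],0],[[0,0,-30],0],[[0,0,-60],0],[[0,0,-90],0],[[0,0,-90],0]]' 0
python3 -c "
from h import *
x=np.array([.9991,.0419]);o=np.array([.5128,.1055]); print('key model', o-.072*x+ -.0575*np.array([-.0419,.9991]))
go(.4418,.046,.13,2.4)"
```

```text
clock: 6.8
position: [0.494, 0.1051, 0.1226]
ee_rot: [0.692, 0.722, 0.001, 0.0]
ft_force: [-1.2, -0.4, 7.2]
grip_width: 0.029
grasp_force: 54.0
clock: 7.22
position: [0.4935, 0.1051, 0.1218]
ee_rot: [0.692, 0.722, -0.0, -0.0]
ft_force: [0.1, -0.2, -1.2]
grip_width: 0.299
grasp_force: 0.0
clock: 7.63
position: [0.496, 0.1054, 0.218]
ee_rot: [0.692, 0.722, 0.004, 0.002]
ft_force: [1.4, 0.6, -0.1]
grip_width: -0.007
grasp_force: 0.0
key model [0.44327405 0.04503495]
at [0.496  0.1054 0.218 ] yang 2.37 shift [-57.3 -57.2  87.4] twist -0.001 f [ 1.4  0.6 -0.1] g -0.007 0.0 t 7.6
```

```bash

python3 -m creep '[[[-28,-28,0],0],[[-57,-57,0],0],[[-57,-57,30],0],[[-57,-57,70],0],[[-57,-57,70],0]]' 
python3 - <<'E'
from h import *
go(.4425,.0455,.102,2.4)
snap('wrist','w4')
E
```

```text
clock: 8.05
position: [0.4359, 0.0449, 0.1379]
ee_rot: [0.692, 0.722, -0.003, -0.002]
ft_force: [-1.9, -0.8, -1.2]
grip_width: 0.0
grasp_force: 0.0
at [0.4359 0.0449 0.1379] yang 2.38 shift [ 0.4  6.9 35.8] twist -0.0 f [-1.9 -0.8 -1.2] g 0.0 0.0 t 8.1
```

View pics/w4.png

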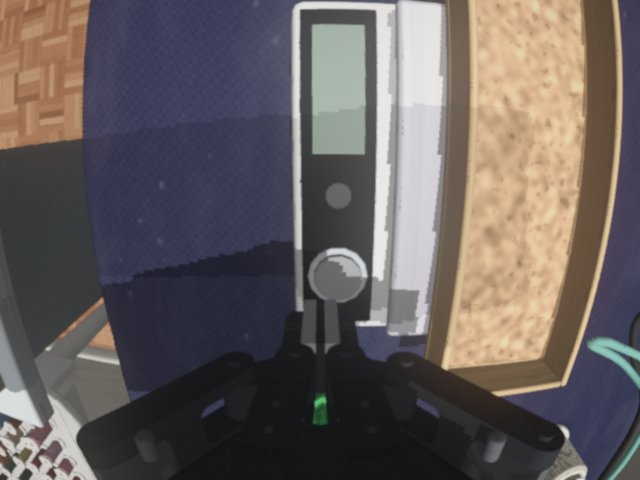

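The tray lies square on the pan; the key at (338,275) is a little right of the closed fingertips (320), matching the computed +7 mm.

```bash

python3 -m creep '[[[0,7,10],0],[[0,7,20],0],[[0,7,26],0],[[0,7,29],0],[[0,7,31],0]]' 
python3 -m creep '[[[0,0,2],0],[[0,0,3],0],[[0,0,4],0],[[0,0,5],0],[[0,0,5],0]]' 
python3 -c "
from h import *
go(.4425,.0455,.102,2.4)"
```

```text
clock: 8.52
position: [0.446, 0.046, 0.111]
ee_rot: [0.692, 0.722, -0.0, -0.0]
ft_force: [1.3, 0.1, -0.0]
grip_width: 0.001
grasp_force: 0.0
clock: 8.93
position: [0.446, 0.046, 0.1059]
ee_rot: [0.692, 0.722, 0.0, -0.0]
ft_force: [0.2, -0.0, -0.3]
grip_width: 0.003
grasp_force: 0.0
at [0.446  0.046  0.1059] yang 2.41 shift [-0.4 -3.5  3.9] twist 0.0 f [ 0.2 -0.  -0.3] g 0.003 0.0 t 8.9
```

```bash

python3 -m creep '[[[0,-3.5,0],0],[[0,-3.5,1],0],[[0,-3.5,3],0],[[0,-3.5,4],0],[[0,-3.5,5],0]]' 
python3 -m creep '[[[0,0,1],0],[[0,0,2],0],[[0,0,3],0],[[0,0,3],0],[[0,0,3],0]]' 
```

```text
clock: 9.35
position: [0.4425, 0.0459, 0.1008]
ee_rot: [0.692, 0.722, -0.0, -0.0]
ft_force: [-2.0, 0.6, 2.8]
grip_width: 0.002
grasp_force: 1.1
clock: 9.77
position: [0.4425, 0.0459, 0.0979]
ee_rot: [0.692, 0.722, -0.0, -0.0]
ft_force: [-1.5, 0.0, 5.4]
grip_width: 0.0
grasp_force: 2.3
```

```bash

python3 -m creep '[[[0,0,1],0],[[0,0,2],0],[[0,0,2],0],[[0,0,2],0],[[0,0,2],0]]' 
python3 -m creep '[[[0,0,-10],0],[[0,0,-30],0],[[0,0,-60],0],[[0,0,-100],0],[[0,0,-120],0]]' 0.85 30
python3 -c "
from h import *
go(.5538,-.1091,.22,90)"
```

```text
clock: 10.18
position: [0.4426, 0.0458, 0.0976]
ee_rot: [0.692, 0.722, 0.0, -0.001]
ft_force: [-14.8, -2.5, 37.0]
grip_width: 0.006
grasp_force: 18.9
clock: 10.6
position: [0.4435, 0.0456, 0.2195]
ee_rot: [0.692, 0.722, 0.002, 0.001]
ft_force: [0.8, 0.2, 1.0]
grip_width: 0.709
grasp_force: 0.0
at [0.4435 0.0456 0.2195] yang 2.36 shift [-159.1  103.8   -0.3] twist -1.53 f [0.8 0.2 1. ] g 0.709 0.0 t 10.6
```

```bash

python3 -m creep '[[[0,0,0],-0.12],[[0,0,0],-0.24],[[0,0,0],-0.36],[[0,0,0],-0.48],[[0,0,0],-0.6]]'  >/dev/null
python3 -m creep '[[[0,0,0],-0.12],[[0,0,0],-0.24],[[0,0,0],-0.36],[[0,0,0],-0.48],[[0,0,0],-0.6]]'  >/dev/null
python3 -m creep '[[[0,0,0],-0.12],[[0,0,0],-0.24],[[0,0,0],-0.33],[[0,0,0],-0.33],[[0,0,0],-0.33]]'  >/dev/null
python3 - <<'E'
from h import *
go(.5538,-.1091,.22,90); print(manip.get_obs()['joint_pos'])
E
```

```text
at [0.4426 0.0458 0.2158] yang 89.89 shift [-111.5 -154.7   -4.2] twist -0.002 f [ 0.4 -0.1  0.8] g 0.847 0.0 t 11.8
[-0.68490005 -0.01303593  0.48158063  2.04861933  0.006778    1.10433741
  1.36252222]
```

```bash

python3 -m creep '[[[-22,-31,0],0],[[-44,-62,0],0],[[-66,-93,0],0],[[-88,-124,0],0],[[-111,-155,0],0]]'  >/dev/null
python3 -m creep '[[[0,0,0],0],[[0,0,0],0],[[0,0,0],0],[[0,0,0],0]]'  >/dev/null
python3 - <<'E'
from h import *
go(.5538,-.1091,.1,90)
snap('wrist','w5')
c=snap('top','t5'); cv2.imwrite('pics/t5c.png',cv2.resize(c['pixels'][150:310,200:520,::-1],None,fx=2.4,fy=2.4))
E
```

```text
at [ 0.5534 -0.1078  0.2158] yang 90.08 shift [ -0.4  -1.4 115.8] twist 0.001 f [-0.2 -1.   0.4] g 0.846 0.0 t 12.6
```

View pics/w5.png

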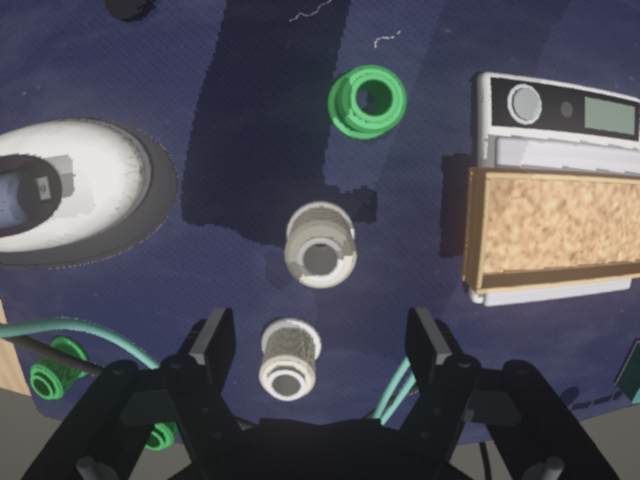

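View pics/t5c.png

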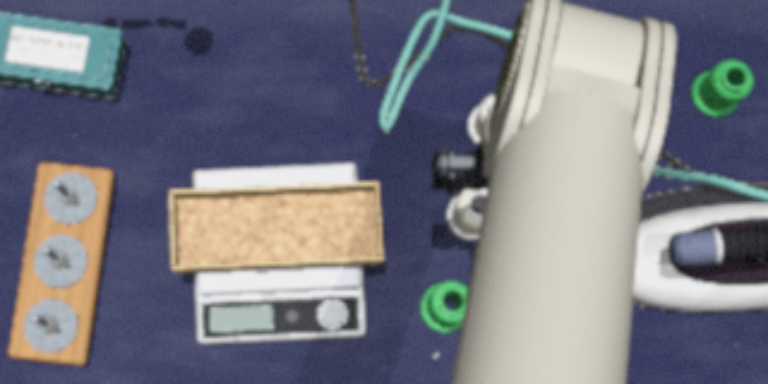

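Wrist view: spool B centred between fingers at (320,245), A behind it at (288,360); top crop: tray is level, centred and aligned on the pan. Descend over B.

```bash

python3 -m creep '[[[0,-1,30],0],[[0,-1,65],0],[[0,-1,100],0],[[0,-1,125],0],[[0,-1,133],0]]'  
python3 -m creep '[[[0,0,0],0],[[0,0,0],0],[[0,0,0],0],[[0,0,0],0],[[0,0,0],0]]' 0.3 30
python3 -m creep '[[[0,0,0],0],[[0,0,-10],0],[[0,0,-30],0],[[0,0,-65],0],[[0,0,-100],0]]'
python3 - <<'E'
from h import *
x=np.array([.9991,.0419]);y=np.array([-.0419,.9991]);p=np.array([.5348,.1064])
for d in (.05,-.05): print(p+d*y)
q=p+.05*y
go(*q,.183,92.4)
E
```

```text
clock: 13.12
position: [0.5516, -0.1086, 0.0795]
ee_rot: [-0.001, 1.0, 0.0, -0.002]
ft_force: [-0.7, -0.5, 0.6]
grip_width: 0.847
grasp_force: 0.0
clock: 13.53
position: [0.5546, -0.11, 0.0845]
ee_rot: [-0.001, 1.0, 0.0, 0.001]
ft_force: [-0.7, 0.1, 5.5]
grip_width: 0.541
grasp_force: 31.8
clock: 13.95
position: [0.5529, -0.1102, 0.1842]
ee_rot: [-0.0, 1.0, -0.0, -0.001]
ft_force: [0.6, -0.5, -0.4]
grip_width: 0.546
grasp_force: 31.2
[0.532705 0.156355]
[0.536895 0.056445]
at [ 0.5529 -0.1102  0.1842] yang 90.04 shift [ 20.  266.6   1.2] twist -0.041 f [ 0.6 -0.5 -0.4] g 0.546 31.2 t 13.9
```

```bash

python3 -m creep '[[[3,30,0],-0.02],[[6,68,0],-0.04],[[9,106,0],-0.041],[[12,144,0],-0.041],[[15,182,0],-0.041]]' >/dev/null 
python3 -c "
from h import *
go(.5327,.1564,.183,92.4)"
python3 -m creep '[[[0,0,0],0],[[0,0,0],0]]' >/dev/null
python3 -c "
from h import *
go(.5327,.1564,.183,92.4)"
```

```text
at [0.5381 0.0734 0.184 ] yang 92.38 shift [ 1.9 83.1  1.1] twist -0.0 f [ 1.4  0.1 -1.4] g 0.543 31.3 t 14.4
at [0.5382 0.0745 0.1837] yang 92.68 shift [ 1.7 82.1  0.7] twist 0.005 f [-0.1 -0.6 -1.8] g 0.542 31.4 t 14.5
```

```bash

python3 -m creep '[[[0,35,0],0],[[1,65,0],0],[[2,82,0],0],[[2,82,0],0],[[2,82,0],0]]' >/dev/null 
python3 - <<'E'
from h import *
go(.5327,.1564,.126,92.4); c=snap('wrist','w6')
E
python3 -m creep '[[[0,0,15],0],[[0,0,35],0],[[0,0,45],0],[[0,0,51],0],[[0,0,53],0]]'
python3 -m creep '[[[0,0,1.5],0],[[0,0,3],0],[[0,0,3],0],[[0,0,3],0]]'
python3 -c "
from h import *
go(.5327,.1564,.126,92.4)"
```

```text
at [0.5332 0.1533 0.1833] yang 92.43 shift [ 0.4  3.2 57.3] twist 0.0 f [-0.1  0.2 -0.6] g 0.544 31.5 t 14.9
clock: 15.42
position: [0.5329, 0.1525, 0.1292]
ee_rot: [-0.02, 1.0, -0.0, -0.001]
ft_force: [-0.1, -0.7, -1.0]
grip_width: 0.541
grasp_force: 31.5
clock: 15.75
position: [0.5333, 0.1539, 0.1274]
ee_rot: [-0.021, 1.0, 0.0, 0.0]
ft_force: [0.1, 0.0, -1.7]
grip_width: 0.543
grasp_force: 31.5
at [0.5333 0.1539 0.1274] yang 92.42 shift [0.5 2.6 1.4] twist 0.0 f [ 0.1  0.  -1.7] g 0.543 31.5 t 15.8
```

View pics/w6.png

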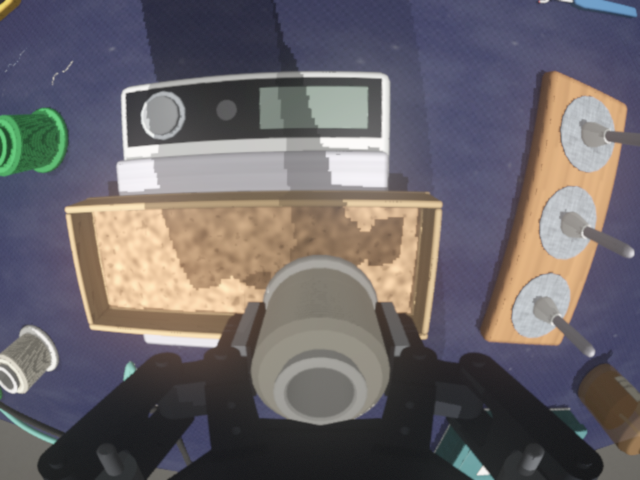

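The spool is held upright at (320,320) above the tray, well clear of the walls. Now down to contact.

```bash

python3 -m creep '[[[0,0,1],0],[[0,0,2],0],[[0,0,2],0],[[0,0,2],0]]'
python3 -m creep '[[[0,0,1],0],[[0,0,2],0],[[0,0,2],0],[[0,0,2],0]]'
```

```text
clock: 16.08
position: [0.5333, 0.1539, 0.1253]
ee_rot: [-0.021, 1.0, 0.0, 0.0]
ft_force: [-0.4, 0.2, 1.6]
grip_width: 0.546
grasp_force: 31.9
clock: 16.42
position: [0.5333, 0.1539, 0.1236]
ee_rot: [-0.021, 1.0, 0.0, 0.0]
ft_force: [-2.7, -0.6, 8.6]
grip_width: 0.544
grasp_force: 32.7
```

```bash

python3 -m creep '[[[0,0,0],0],[[0,0,0],0],[[0,0,0],0]]' 0.75
python3 -m creep '[[[0,0,-10],0],[[0,0,-30],0],[[0,0,-60],0],[[0,0,-90],0],[[0,0,-96],0]]' 
python3 - <<'E'
from h import *
go(.6563,-.1359,.22,92.4)
c=snap('top','t7'); print(cv2.imwrite('pics/t7.png',c['pixels'][:,:,::-1]))
m=c['pixels'][183:216,390:422].astype(int); print(m.min(2).max())
E
```

```text
clock: 16.67
position: [0.5329, 0.1538, 0.1227]
ee_rot: [-0.021, 1.0, -0.0, -0.0]
ft_force: [0.1, -0.2, 0.0]
grip_width: 0.748
grasp_force: 0.0
clock: 17.08
position: [0.5348, 0.1539, 0.2243]
ee_rot: [-0.021, 1.0, 0.001, 0.003]
ft_force: [1.4, 0.5, -0.0]
grip_width: 0.754
grasp_force: 0.0
at [0.5348 0.1539 0.2243] yang 92.38 shift [-109.3 -294.6    4.1] twist -0.0 f [ 1.4  0.5 -0. ] g 0.754 0.0 t 17.1
True
233
```

```bash

python3 -m creep '[[[-13,-36,0],0],[[-26,-72,0],0],[[-40,-108,0],0],[[-54,-145,0],0],[[-68,-182,0],0]]'  0.85 >/dev/null
python3 -m creep '[[[-14,-38,0],0],[[-28,-75,0],0],[[-41,-112,0],0],[[-41,-112,0],0],[[-41,-112,0],0]]'  >/dev/null
python3 - <<'E'
from h import *
go(.6563,-.1359,.083,92.4)
c=snap('wrist','w8')
E
```

```text
at [ 0.6537 -0.1387  0.2177] yang 92.14 shift [ -2.9   2.9 134.7] twist -0.005 f [-0.1  0.3  0.2] g 0.849 0.0 t 18.0
```

View pics/w8.png

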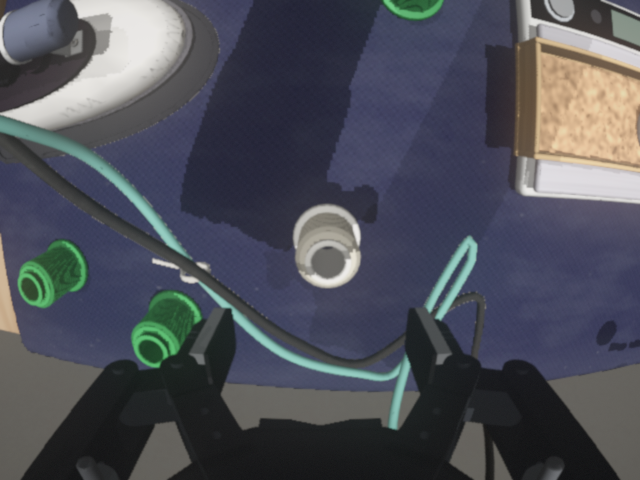

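Spool A is where expected, (328,255), 3 mm right of the fingers' centre. Descend and grip.

```bash

python3 -m creep '[[[-3,3,30],0],[[-3,3,65],0],[[-3,3,100],0],[[-3,3,127],0],[[-3,3,133],0]]'  
python3 -m creep '[[[0,0,0],0],[[0,0,0],0],[[0,0,0],0],[[0,0,0],0],[[0,0,0],0]]' 0.3 30
python3 -m creep '[[[0,0,0],0],[[0,0,-10],0],[[0,0,-30],0],[[0,0,-65],0],[[0,0,-100],0]]'
python3 - <<'E'
from h import *
go(.5369,.0564,.183,92.4)
E
```

```text
clock: 18.43
position: [0.6545, -0.129, 0.0805]
ee_rot: [-0.022, 1.0, 0.001, -0.004]
ft_force: [-0.8, 1.2, -0.6]
grip_width: 0.847
grasp_force: 0.0
clock: 18.85
position: [0.6583, -0.1322, 0.088]
ee_rot: [-0.021, 1.0, 0.0, 0.002]
ft_force: [-1.4, 1.3, 7.8]
grip_width: 0.516
grasp_force: 31.1
clock: 19.27
position: [0.6565, -0.1323, 0.1871]
ee_rot: [-0.021, 1.0, 0.0, -0.001]
ft_force: [0.3, -0.1, -0.3]
grip_width: 0.518
grasp_force: 30.9
at [ 0.6565 -0.1323  0.1871] yang 92.4 shift [111.6 193.5   4.3] twist -0.0 f [ 0.3 -0.1 -0.3] g 0.518 30.9 t 19.3
```

```bash

python3 -m creep '[[[19,32,0],0],[[38,65,0],0],[[57,98,0],0],[[76,132,0],0],[[95,165,0],0]]' >/dev/null 
python3 -m creep '[[[17,28,0],0],[[17,28,0],0],[[17,28,0],0],[[17,28,0],0]]' >/dev/null
python3 - <<'E'
from h import *
go(.5369,.0564,.128,92.4)
E
```

```text
at [0.5375 0.0553 0.1868] yang 92.4 shift [ 0.7  1.1 58.8] twist -0.0 f [ 0.2 -0.3 -0.4] g 0.51 30.9 t 20.0
```

```bash

python3 -m creep '[[[0,1,15],0],[[0,1,35],0],[[0,1,47],0],[[0,1,54],0],[[0,1,56],0]]' 
python3 -m creep '[[[0,0,1],0],[[0,0,2],0],[[0,0,2],0],[[0,0,2],0]]'
python3 -m creep '[[[0,0,1],0],[[0,0,2],0],[[0,0,2],0],[[0,0,2],0]]'
```

```text
clock: 20.43
position: [0.5369, 0.0557, 0.1289]
ee_rot: [-0.02, 1.0, -0.001, -0.001]
ft_force: [-2.3, -0.3, 0.9]
grip_width: 0.516
grasp_force: 31.1
clock: 20.77
position: [0.5377, 0.0566, 0.1287]
ee_rot: [-0.021, 1.0, 0.0, 0.001]
ft_force: [0.5, -1.7, 1.7]
grip_width: 0.514
grasp_force: 31.2
clock: 21.1
position: [0.5377, 0.0567, 0.1268]
ee_rot: [-0.021, 1.0, 0.0, 0.001]
ft_force: [-1.5, -2.3, 10.0]
grip_width: 0.513
grasp_force: 31.7
```

```bash

python3 -m creep '[[[0,0,0],0],[[0,0,0],0],[[0,0,0],0]]' 0.75
python3 -m creep '[[[0,0,-10],0],[[0,0,-30],0],[[0,0,-60],0],[[0,0,-90],0],[[0,0,-100],0]]' 
python3 -m creep '[[[0,-40,0],0],[[0,-80,0],0],[[0,-120,0],0],[[0,-160,0],0],[[0,-180,0],0]]'  >/dev/null
python3 -m creep '[[[0,0,0],0],[[0,0,0],0],[[0,0,0],0],[[0,0,0],0],[[0,0,0],0]]' >/dev/null
python3 - <<'E'
from h import *
go(.5377,.0567,.22,92.4)
c=snap('top','t9'); cv2.imwrite('pics/t9c.png',cv2.resize(c['pixels'][150:310,200:520,::-1],None,fx=2.4,fy=2.4,interpolation=cv2.INTER_CUBIC))
E
```

```text
clock: 21.35
position: [0.537, 0.0573, 0.1258]
ee_rot: [-0.021, 1.0, 0.0, -0.0]
ft_force: [-1.0, -0.3, 0.3]
grip_width: 0.75
grasp_force: 0.0
clock: 21.77
position: [0.5386, 0.0568, 0.2306]
ee_rot: [-0.021, 1.0, 0.001, 0.003]
ft_force: [1.1, 1.0, 0.2]
grip_width: 0.746
grasp_force: 0.0
at [ 0.5449 -0.1215  0.2259] yang 92.55 shift [ -0.7 178.3   6. ] twist 0.003 f [-0.4 -0.4  0.8] g 0.748 0.0 t 22.6
```

View pics/t9c.png

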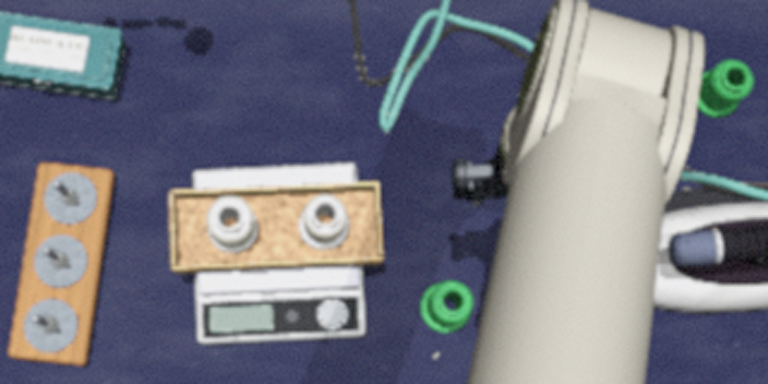

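Both spools stand upright in the tray, bores at crop (231,216) and (324,207). Wait hands-off for over 3 s.

```bash

W='[[[0,0,0],0]]'
for i in 1 2 3 4 5 6 7 8; do python3 -m creep '[[[0,0,0],0],[[0,0,0],0],[[0,0,0],0],[[0,0,0],0],[[0,0,0],0]]' >/dev/null; done
python3 - <<'E'
from h import *
c=snap('top','t10')
for a,b in [(231,216),(324,207)]: print(world(c,200+a/2.4,150+b/2.4,.103).round(4))
go(.5377,.0567,.228,92.4)
E
```

```text
[0.5337 0.1509 0.103 ]
[0.5427 0.0567 0.103 ]
at [ 0.5447 -0.123   0.2259] yang 92.42 shift [ -0.6 179.8  -2.1] twist 0.0 f [ 0.6 -0.7  0.3] g 0.748 0.0 t 26.0
```

```bash
python3 - <<'E'
from h import *
for f in ['t9','t10']:
    c=dict(np.load(f'pics/{f}.npz')); T=np.linalg.inv(c['extrinsics'])
    v,u=np.mgrid[0:480,0:640]; z=c['z_map']
    P=np.stack([(u-c['cx'])/c['fx']*z,(v-c['cy'])/c['fy']*z,z],-1)@T[:3,:3].T+T[:3,3]
    for u0,u1 in [(280,312),(320,350)]:
        m=(u>=u0)&(u<u1)&(v>225)&(v<262)&(P[...,2]>.0985)&(P[...,2]<.11)
        r=cv2.minEnclosingCircle((P[m][:,:2]*1000).astype(np.float32)); print(m.sum(),np.round(r[0],1),round(r[1],1),P[m][:,2].max().round(4))
        r=cv2.fitEllipse(cv2.convexHull((P[m][:,:2]*1000).astype(np.float32))); print(np.round(r[0],1),np.round(r[1],1))
E
```

```text
65 [534.4 153.8] 19.8 0.1072
[531.9 153.2] [33.3 39.4]
66 [536.9  54.7] 18.5 0.1095
[535.9  56.2] [29.1 38.7]
70 [532.6 152.4] 22.1 0.1087
[532.7 152.8] [41.1 44.4]
68 [535.2  55.4] 18.7 0.1069
[535.8  55.5] [31.2 37.8]
```

```bash

python3 -m creep '[[[0,38,0],0],[[0,76,0],0],[[0,114,0],0],[[0,150,0],0],[[0,178,0],0]]' >/dev/null
python3 -m creep '[[[0,0,0],0],[[0,0,0],0],[[0,0,0],0],[[0,0,0],0]]' >/dev/null
python3 - <<'E'
from h import *
go(.5377,.0567,.1285,92.4); snap('wrist','w11')
E
```

```text
at [0.5373 0.0533 0.2259] yang 92.3 shift [-0.5  3.4 97.4] twist -0.002 f [ 0.2  0.1 -0.3] g 0.751 0.0 t 26.8
```

View pics/w11.png

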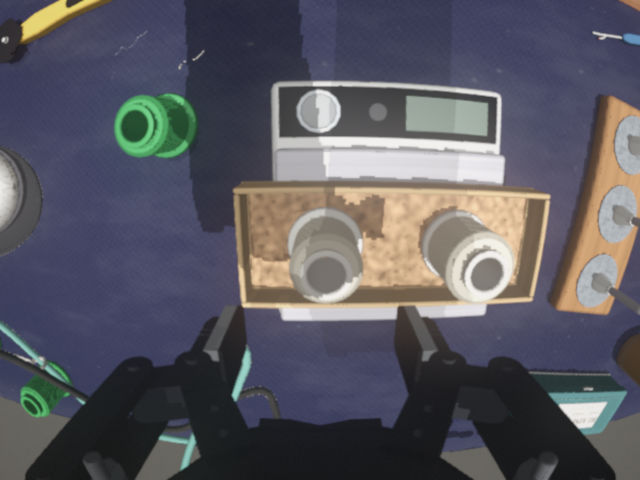

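Both spools upright and still in place (A at (327,265), B at (480,270)); regrasp A.

```bash

python3 -m creep '[[[1,3,0],0],[[1,3,25],0],[[1,3,60],0],[[1,3,85],0],[[1,3,96],0]]'  
python3 -m creep '[[[0,0,0],0],[[0,0,0],0],[[0,0,0],0],[[0,0,0],0],[[0,0,0],0]]' 0.3 30
python3 -m creep '[[[0,0,0],0],[[0,0,-10],0],[[0,0,-30],0],[[0,0,-65],0],[[0,0,-90],0]]'
python3 - <<'E'
from h import *
go(.433,.348,.22,92.4)
E
```

```text
clock: 27.25
position: [0.5344, 0.0572, 0.1268]
ee_rot: [-0.021, 1.0, -0.001, -0.002]
ft_force: [-0.6, -0.1, -0.1]
grip_width: 0.748
grasp_force: 0.0
clock: 27.67
position: [0.5367, 0.0579, 0.1311]
ee_rot: [-0.021, 1.0, 0.0, 0.001]
ft_force: [-0.1, -0.6, -0.6]
grip_width: 0.511
grasp_force: 30.6
clock: 28.08
position: [0.5363, 0.0575, 0.2227]
ee_rot: [-0.021, 1.0, 0.0, 0.001]
ft_force: [0.5, 0.2, -0.8]
grip_width: 0.51
grasp_force: 30.9
at [0.5363 0.0575 0.2227] yang 92.38 shift [ 91.1 294.6   2.6] twist -0.0 f [ 0.5  0.2 -0.8] g 0.51 30.9 t 28.1
```

```bash

python3 -m creep '[[[11,36,0],0],[[22,72,0],0],[[34,108,0],0],[[46,145,0],0],[[57,182,0],0]]' >/dev/null
python3 -m creep '[[[11,38,0],0],[[22,75,0],0],[[34,112,0],0],[[34,112,0],0],[[34,112,0],0]]'  >/dev/null
python3 - <<'E'
from h import *
go(.4325,.348,.19,92.4)
E
```

```text
at [0.4314 0.35   0.2205] yang 92.69 shift [-1.  -2.1 30.5] twist 0.005 f [ 0.3 -1.3 -1.1] g 0.514 30.9 t 28.9
```

```bash

python3 -m creep '[[[-1,-2,5],0],[[-1,-2,15],0],[[-1,-2,25],0],[[-1,-2,30],0],[[-1,-2,30],0]]' 
python3 -m creep '[[[0,0,5],0],[[0,0,12],0],[[0,0,19],0],[[0,0,26],0],[[0,0,26],0]]' 
python3 -c "
from h import *
go(.4325,.348,.111,92.4)"
```

```text
clock: 29.33
position: [0.4335, 0.3445, 0.188]
ee_rot: [-0.02, 1.0, -0.001, -0.001]
ft_force: [-0.4, -0.0, -1.3]
grip_width: 0.512
grasp_force: 30.9
clock: 29.75
position: [0.4332, 0.3453, 0.1622]
ee_rot: [-0.021, 1.0, -0.001, -0.001]
ft_force: [-0.4, -0.3, -1.5]
grip_width: 0.511
grasp_force: 30.9
at [0.4332 0.3453 0.1622] yang 92.43 shift [ 0.5  2.8 51.2] twist 0.0 f [-0.4 -0.3 -1.5] g 0.511 30.9 t 29.8
```

```bash

python3 -m creep '[[[0.5,2.8,5],0],[[0.5,2.8,15],0],[[0.5,2.8,25],0],[[0.5,2.8,30],0],[[0.5,2.8,30],0]]' 
python3 -m creep '[[[0,0,4],0],[[0,0,8],0],[[0,0,12],0],[[0,0,16],0],[[0,0,16],0]]' 
python3 -c "
from h import *
go(.4325,.348,.111,92.4)"
```

```text
clock: 30.17
position: [0.4326, 0.348, 0.1322]
ee_rot: [-0.021, 1.0, -0.001, -0.001]
ft_force: [-1.1, 0.1, -0.5]
grip_width: 0.516
grasp_force: 30.9
clock: 30.58
position: [0.4329, 0.3483, 0.1171]
ee_rot: [-0.021, 1.0, -0.0, -0.0]
ft_force: [0.0, -0.2, -0.4]
grip_width: 0.511
grasp_force: 31.0
at [0.4329 0.3483 0.1171] yang 92.42 shift [ 0.4 -0.3  6.1] twist 0.0 f [ 0.  -0.2 -0.4] g 0.511 31.0 t 30.6
```

```bash

python3 -m creep '[[[0,0,2],0],[[0,0,3],0],[[0,0,4],0],[[0,0,5],0],[[0,0,5],0]]' 
python3 -m creep '[[[0,0,1],0],[[0,0,2],0],[[0,0,2],0],[[0,0,2],0]]' 
```

```text
clock: 31.0
position: [0.4327, 0.3487, 0.1127]
ee_rot: [-0.021, 1.0, 0.0, -0.0]
ft_force: [-5.2, 1.1, -0.7]
grip_width: 0.512
grasp_force: 31.0
clock: 31.33
position: [0.4327, 0.3487, 0.111]
ee_rot: [-0.021, 1.0, 0.0, -0.0]
ft_force: [-5.9, -0.8, 4.1]
grip_width: 0.514
grasp_force: 31.3
```

```bash

python3 -m creep '[[[0,0,0],0],[[0,0,0],0],[[0,0,0],0],[[0,0,0],0]]' 0.75
python3 -m creep '[[[0,0,-10],0],[[0,0,-30],0],[[0,0,-60],0],[[0,0,-90],0],[[0,0,-110],0]]' 
python3 - <<'E'
from h import *
go(.5325,.153,.222,92.4)
E
```

```text
clock: 31.67
position: [0.4337, 0.3484, 0.111]
ee_rot: [-0.021, 1.0, 0.0, 0.0]
ft_force: [0.0, 0.1, 0.0]
grip_width: 0.749
grasp_force: 0.0
clock: 32.08
position: [0.434, 0.3487, 0.2246]
ee_rot: [-0.021, 1.0, 0.001, 0.001]
ft_force: [1.4, 0.6, 0.7]
grip_width: 0.752
grasp_force: 0.0
at [0.434  0.3487 0.2246] yang 92.38 shift [ -90.2 -199.6    2.4] twist -0.0 f [1.4 0.6 0.7] g 0.752 0.0 t 32.1
```

```bash

python3 -m creep '[[[-16,-36,0],0],[[-32,-72,0],0],[[-48,-108,0],0],[[-64,-144,0],0],[[-80,-178,0],0]]' >/dev/null
python3 -m creep '[[[-10,-22,0],0],[[-10,-22,0],0],[[-10,-22,0],0],[[-10,-22,0],0]]'  >/dev/null
python3 - <<'E'
from h import *
go(.5325,.153,.127,92.4); c=snap('top','t12'); c2=snap('wrist','w12')
s=c['pixels'][150:310,180:380,::-1]; cv2.imwrite('pics/t12c.png',np.hstack([cv2.resize(s,(400,320)),cv2.resize(c2['pixels'][:,:,::-1],(400,320))]))
E
```

```text
at [0.5314 0.1533 0.2213] yang 92.44 shift [-1.1 -0.4 94.3] twist 0.001 f [ 0.2  0.1 -0.4] g 0.75 0.0 t 32.8
```

View pics/t12c.png

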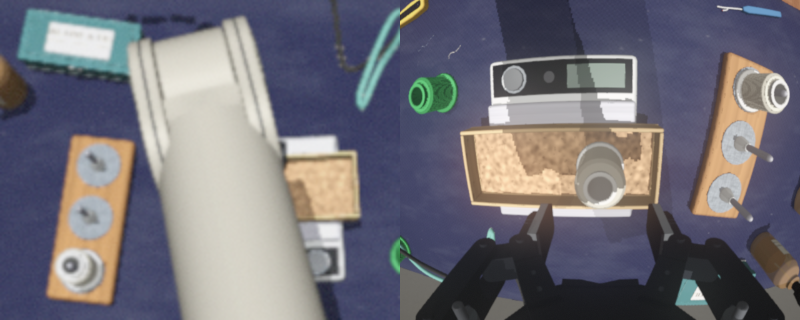

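Spool A sits on the near spindle (left half, (78,268)); B stands in the tray below the open fingers. Grip B.

```bash

python3 -m creep '[[[-1,0,10],0],[[-1,0,35],0],[[-1,0,65],0],[[-1,0,85],0],[[-1,0,93],0]]'  
python3 -m creep '[[[0,0,0],0],[[0,0,0],0],[[0,0,0],0],[[0,0,0],0],[[0,0,0],0]]' 0.3 30
python3 -m creep '[[[0,0,0],0],[[0,0,-10],0],[[0,0,-30],0],[[0,0,-65],0],[[0,0,-95],0]]'
python3 - <<'E'
from h import *
go(.5718,.332,.22,92.4)
E
```

```text
clock: 33.35
position: [0.5306, 0.1529, 0.1243]
ee_rot: [-0.022, 1.0, -0.001, -0.002]
ft_force: [0.1, -0.1, 0.8]
grip_width: 0.753
grasp_force: 0.0
clock: 33.77
position: [0.533, 0.1528, 0.1289]
ee_rot: [-0.021, 1.0, 0.0, 0.001]
ft_force: [0.0, 0.1, -1.0]
grip_width: 0.55
grasp_force: 36.0
clock: 34.18
position: [0.5324, 0.1521, 0.225]
ee_rot: [-0.021, 1.0, -0.0, -0.0]
ft_force: [0.5, 0.5, -1.1]
grip_width: 0.543
grasp_force: 36.0
at [0.5324 0.1521 0.225 ] yang 92.38 shift [-46.8 178.1   4.9] twist -0.0 f [ 0.5  0.5 -1.1] g 0.543 36.0 t 34.2
```

```bash

python3 -m creep '[[[-9,36,0],0],[[-18,72,0],0],[[-27,108,0],0],[[-36,144,0],0],[[-45,170,0],0]]' >/dev/null
python3 -m creep '[[[-2,8,0],0],[[-2,8,0],0],[[-2,8,0],0],[[-2,8,0],0]]'  >/dev/null
python3 - <<'E'
from h import *
go(.5718,.332,.19,92.4)
E
```

```text
at [0.5724 0.3303 0.2235] yang 92.29 shift [ 0.6  1.7 33.5] twist -0.002 f [ 0.  -0.2 -1.1] g 0.544 36.2 t 34.9
```

```bash

python3 -m creep '[[[1,2,5],0],[[1,2,15],0],[[1,2,25],0],[[1,2,33],0],[[1,2,33],0]]' 
python3 -m creep '[[[0,0,5],0],[[0,0,12],0],[[0,0,19],0],[[0,0,26],0],[[0,0,26],0]]' 
python3 -c "
from h import *
go(.5718,.332,.111,92.4)"
```

```text
clock: 35.35
position: [0.5699, 0.3336, 0.1871]
ee_rot: [-0.021, 1.0, -0.001, -0.002]
ft_force: [-1.0, 0.0, -1.4]
grip_width: 0.541
grasp_force: 36.2
clock: 35.77
position: [0.5702, 0.3341, 0.162]
ee_rot: [-0.021, 1.0, -0.001, -0.001]
ft_force: [-0.1, -0.4, -0.4]
grip_width: 0.539
grasp_force: 36.2
at [0.5702 0.3341 0.162 ] yang 92.43 shift [-1.6 -2.1 51. ] twist 0.0 f [-0.1 -0.4 -0.4] g 0.539 36.2 t 35.8
```

```bash

python3 -m creep '[[[-1.6,-2,5],0],[[-1.6,-2,15],0],[[-1.6,-2,25],0],[[-1.6,-2,30],0],[[-1.6,-2,30],0]]' 
python3 -m creep '[[[0,0,4],0],[[0,0,8],0],[[0,0,12],0],[[0,0,15],0],[[0,0,15],0]]' 
python3 -m creep '[[[0,0,2],0],[[0,0,3],0],[[0,0,4],0],[[0,0,5],0],[[0,0,5],0]]' 
python3 -m creep '[[[0,0,1],0],[[0,0,2],0],[[0,0,2],0],[[0,0,2],0]]' 
```

```text
clock: 36.18
position: [0.5718, 0.3321, 0.1319]
ee_rot: [-0.021, 1.0, -0.001, -0.001]
ft_force: [-0.6, 0.3, -1.2]
grip_width: 0.544
grasp_force: 36.2
clock: 36.6
position: [0.5722, 0.3324, 0.1182]
ee_rot: [-0.021, 1.0, -0.0, -0.0]
ft_force: [0.1, 0.0, -0.1]
grip_width: 0.542
grasp_force: 36.2
clock: 37.02
position: [0.5719, 0.3328, 0.114]
ee_rot: [-0.021, 1.0, 0.0, -0.001]
ft_force: [-7.0, -0.2, 3.7]
grip_width: 0.546
grasp_force: 36.8
clock: 37.35
position: [0.5716, 0.3328, 0.1121]
ee_rot: [-0.021, 1.0, 0.0, -0.001]
ft_force: [-7.5, -0.2, 5.6]
grip_width: 0.543
grasp_force: 37.1
```

```bash

python3 -m creep '[[[0.7,0,0],0],[[1,0,1],0],[[1,0,2],0],[[1,0,2],0]]' 
python3 -m creep '[[[0,0,0],0],[[0,0,0],0],[[0,0,0],0],[[0,0,0],0]]' 0.75
python3 -m creep '[[[0,0,-10],0],[[0,0,-30],0],[[0,0,-60],0],[[0,0,-90],0],[[0,0,-120],0]]' 
python3 -m creep '[[[0,-38,0],0],[[0,-76,0],0],[[0,-114,0],0],[[0,-152,0],0],[[0,-190,0],0]]' >/dev/null
python3 -m creep '[[[0,-38,0],0],[[0,-76,0],0],[[0,-114,0],0],[[0,-152,0],0],[[0,-190,0],0]]' >/dev/null
python3 -m creep '[[[0,0,0],0],[[0,0,0],0],[[0,0,0],0],[[0,0,0],0]]' >/dev/null
python3 - <<'E'
from h import *
go(.57,-.05,.22,92.4)
for n in ['top','scene']:
    c=snap(n,'end_'+n); T=np.linalg.inv(c['extrinsics']); v,u=np.mgrid[0:480,0:640]; z=c['z_map']
    P=np.stack([(u-c['cx'])/c['fx']*z,(v-c['cy'])/c['fy']*z,z],-1)@T[:3,:3].T+T[:3,3]
    D=lambda x,y,r:(np.hypot(P[...,0]-x,P[...,1]-y)<r)&(z>0)
    for x,y in [(.4327,.348),(.5716,.3322)]:
        ring=D(x,y,.022)&~D(x,y,.0085)&(P[...,2]>.06); Z=P[ring][:,2]
        print(n,'spool',len(Z),np.percentile(Z,[50,90,98]).round(4),(P[ring&(P[...,2]>.079)][:,:2].mean(0)).round(4))
    m=(abs(P[...,0]-.535)<.06)&(abs(P[...,1]-.106)<.125)&(P[...,2]>.055)&(P[...,2]<.08)
    r=cv2.minAreaRect((P[m][:,:2]*1000).astype(np.float32)); print('tray',m.sum(),r)
    for s in (-1,1): 
        k=m&(s*(P[...,1]-.106)>.09); print('end z',np.median(P[k][:,2]).round(4))
        k=m&(s*(P[...,0]-.535)>.03); print('side z',np.median(P[k][:,2]).round(4))
E
```

```text
clock: 37.68
position: [0.571, 0.3327, 0.1096]
ee_rot: [-0.021, 1.0, 0.0, -0.001]
ft_force: [-4.8, 0.1, 0.5]
grip_width: 0.543
grasp_force: 36.5
clock: 38.02
position: [0.5721, 0.3322, 0.1101]
ee_rot: [-0.021, 1.0, 0.0, 0.0]
ft_force: [-0.8, 0.5, -0.3]
grip_width: 0.745
grasp_force: 0.0
clock: 38.43
position: [0.5717, 0.3321, 0.2321]
ee_rot: [-0.021, 1.0, 0.0, 0.0]
ft_force: [-0.7, 0.8, 0.5]
grip_width: 0.749
grasp_force: 0.0
at [ 0.5878 -0.0458  0.2301] yang 92.53 shift [18.  -3.4 10.1] twist 0.002 f [ 1.1 -0.6 -0.7] g 0.747 0.0 t 39.6
top spool 214 [0.0767 0.0845 0.0857] [0.4346 0.3473]
top spool 208 [0.0767 0.0832 0.0856] [0.5733 0.3299]
tray 515 ((532.7330322265625, 107.01114654541016), (85.27806091308594, 219.95126342773438), 2.395009994506836)
end z 0.0661
side z 0.0659
end z 0.0668
side z 0.0654
scene spool 128 [0.076  0.0833 0.0852] [0.4314 0.3505]
scene spool 89 [0.0772 0.084  0.0858] [0.5675 0.3338]
tray 253 ((528.1295776367188, 172.90606689453125), (93.21832275390625, 94.02123260498047), 2.930673837661743)
end z nan
side z 0.0621
end z 0.064
side z 0.0611
  return _methods._mean(a, axis=axis, dtype=dtype,
  ret = ret.dtype.type(ret / rcount)
```

Both spool tops are at 84 mm and thread tops at 77 mm, so they are home on their pads. The empty tray is level on the pan.

```bash
python3 -c "
from workcell import manip
print(manip.hand_in())"
```

```text
the job is handed in; nothing more can be done
None
```

The job is done and handed in at about 40 s: I tared the tray, weighed both part-used spools hands-off for over 3 s, seated each on its own spindle, and left the empty tray level on the scale; the judge's result was not shown.

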